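Set a worn gate valve one turn off its seat

TASK

Reset the pulp line's gate valve to one turn open: with the handwheel, wind the gate down (clockwise from above) until it just comes home on its seat, without forcing it, then open it by exactly one full turn of the screw. The wheel is worn and has a good deal of free play on the screw, so begin counting only where the wheel, turned back, takes hold of the screw again; let go of the wheel at the end and leave the roll, ring and spanner lying beside the valve where they are.

Things in the scene. Friction and masses are not known exactly. Their poses are not given: they have to be found in the camera images.
- valve: Fixed gate valve, grey body 110 mm high in a 300 mm steel pipe spool along its y axis. Origin on the table, straight below the wheel's upright axis. The gate starts an eighth to six tenths of a turn open, the wheel anywhere in its free play, which may be anything from 30 degrees to half a turn and must be felt: in it the wheel turns with under 1 N at the knob.
- hub (a point): Point on the handwheel's upright axis at mid-height of its rim, 165 mm above the table. Wheel level, dark steel: ring 140 mm across its centre line, bar 12 mm thick, three spokes, 32 mm hub reaching 10 mm above this point; the stem stands 30 to 33 mm above it. Seen from above, clockwise closes, anticlockwise (positive about z) opens.
- knob_grip (a point): Middle of the black upright crank knob on the rim: 24 mm in diameter, 49 mm long, spinning freely about its own upright axis, 70 mm from the wheel's axis. The point is 36 mm above the rim's mid-height (201 mm above the table), 24 mm below the knob's top, 30 mm above the rim's top. Carry it round the hub to turn the wheel; the gripper need not turn.
- stem_top (a point): Top of the 12 mm brass stem that rises through the hub with the gate: 195 mm above the table when seated, 1.5 mm more per full turn of the screw. The screw turns stiffly either way, about 5 N at the knob (2 to 5 N when stopped under load). On the rubber seat the push at the knob climbs from 7 N by about 1 N per mm of knob travel; over 25 N crushes the seat.
- collar_top (a point): Top centre of the 40 mm brass overload collar under the wheel's hub, 156.5 mm above the table. It sits still, and dips only while the gate is pressed into its seat: 0.3 mm at about 25 N on the knob, which is as hard as it may be pressed. Too small a dip to see: feel the push instead.
- label_roll: Bystander, leave alone. Paper label roll lying flat, 90 mm across, 30 mm high.
- clamp_ring: Bystander, leave alone. Steel clamp ring lying flat, 70 mm across, 14 mm high.
- spanner: Bystander, leave alone. Steel spanner lying on the table beside the valve.

How it is judged:
By the outcome, as a careful person would: the job done as asked, in the order asked, and still so for the second after the job is handed in, with the robot touching nothing.
It also fails if it takes over 72 s, if anything falls off the work surface, if the arm or the gripper's body presses on something with over 40 N, if the wrist force passes 120 N, or if a joint passes its speed limit or range.

ROBOT

A 7-joint arm with a two-finger parallel gripper is mounted at the origin on the work surface. World frame = base frame: x ahead of the robot, y to its left, z up, the work surface at z = 0. Lengths are in m, angles in rad, forces in N, time in s.
With the tool pointing down it reaches from about 0.4 to 0.9 m from the base axis. Payload 5.5 kg.
Tool frame: the origin (TCP) lies on the mounting face of the last link; the fingertips stand 178 mm ahead of it and the grasp point (between the pads) lies 159 mm ahead of it; z points along the fingers, y is the direction in which the jaws open and shut (so a half turn about z gives the same grasp; the last joint's range is limited). The gripper opens to 92 mm and grips with 3 to 60 N. Pads are 19 mm wide; open, the fingers measure 130 mm over their backs; the gripper's body (75 mm by 190 mm) begins 47 mm behind the grasp point.
Start: joints at [1.425, 0.501, -0.427, 1.55, 0.221, 1.138, -0.21], TCP at [0.258, -0.596, 0.405] pointing down, gripper open.
Joint ranges: [-2.88, 2.88], [-0.31, 2.03], [-1.54, 1.56], [0.2, 2.42], [-1.41, 4.55], [0.19, 2.02], [-2.57, 2.57]. Speed limits (rad/s): [2.57, 2.57, 3.14, 3.14, 3.14, 3.14, 3.14].

INTERFACE

Orientations are given as a rotation vector (axis times angle).
In Python, from station import * gives the robot as it stands. The module is installed in compiled form; this text tells all that it offers.
- The arm moves only by the tool drive_tool, never from a script. Its argument "motion" is text: rows parted by semicolons, each of 6 numbers parted by spaces: the shift along the tool's x, y, z in cm, then the turn, a rotation vector about the tool's x, y, z in rad. In form: tx ty tz ax ay az; .... A call has exactly 10 rows; each row shifts and turns the commanded pose from where the row before left it, along the tool's axes as they then stand; what a row does not reach is not made up. A row lasts 1/12 s, in which the tool goes at most 41.7 mm and 7.16 degrees, less where a joint would pass 70% of its speed; a pose out of reach is approached as far as the arm can. A call with a gripper value outside its range is refused whole. "grip" is the closure in counts, from 0 (fully open) to 255 (shut), set as the call begins (left out, the last holds). The fingers move at their own pace and stop on an object; the grip force is fixed at half the most. Time passes only in rows, so rows that do not move let the fingers close, or fill a call up. It gives the time, the measured TCP pose, the force and the opening at its end, in the units of the state.
- read_state(): the state, without advancing time (a new reading comes with each control period).
- snapshot(name): name is "scene" or "top"; returns the picture (480x640x3 uint8, red, green, blue); there is no depth.
- calibration(name): a dict with "intrinsics" (3x3 intrinsics, pixels), "distortion" ([k1, k2, p1, p2, k3] as OpenCV has them; the pictures are not rectified), "T" (4x4, takes a point from camera to world coordinates). Camera axes: x right, y down, z forward; pixel columns grow to the right and rows downward; lengths in m; the calibration is good to about 2 mm. A picture is of the moment at which its call begins. calibration takes no time and is no camera call.
- job_done(): hands the job in, once; it reports no verdict.
The state is a dict: "time": time; "joints": joint angles; "dq": joint speeds; "joint_efforts": joint torques, N m; "ee_pos": TCP position; "tcp_rot": TCP orientation; "contact_force": force on the tool from outside, world axes, zero at the start; "ft_torque": the same for the moment, N m; "grip_width": opening from 0.0 (shut) to 1.0 (fully open).
Only numpy, scipy, OpenCV 4.12 (cv2) and the standard library are available. Lean on these libraries where they do the work, as an engineer would, in place of code of your own. Each camera call takes 0.05 s, during which the arm holds its last target. There are 200 camera calls.

## Working session

There is one attempt and no reset: what is moved stays moved. The work goes in short steps, Python scripts to look and compute and a tool call to move; the robot and the scene stay as the last step left them, time stands still between calls to the robot, and variables do not carry over. Pictures are saved under pics/ and viewed, about 8 in all and at most 12, crops included, and the job is handed in when it is done.

Besides the shell and the picture viewer there is one more tool, called after "Request:" by a JSON object that holds its "name" and its "arguments", one argument or row to a line. drive_tool: Moves the arm, as the interface text tells. Its arguments: {"type":"object","properties":{"motion":{"type":"string"},"grip":{"type":"number"}},"required":["motion"]}

```bash
mkdir -p pics; python3 - <<'E'
from station import *
import cv2
for n in("scene","top"):
    cv2.imwrite(f"pics/{n}0.png",snapshot(n)[:,:,::-1]); c=calibration(n); print(n,c)
print(read_state())
E
```

```text
scene {'intrinsics': array([[603.19097889,   0.        , 321.42728087],
       [  0.        , 603.19097889, 237.13097983],
       [  0.        ,   0.        ,   1.        ]]), 'distortion': array([-0.17532466,  0.        ,  0.        ,  0.        ,  0.        ]), 'T': array([[-0.46678614,  0.74897568, -0.47026177,  0.95918991],
       [ 0.88436954,  0.39466038, -0.24926632,  0.23811369],
       [-0.00110072, -0.53223925, -0.84659327,  0.8732183 ],
       [ 0.        ,  0.        ,  0.        ,  1.        ]])}
top {'intrinsics': array([[500.10131234,   0.        , 310.40308535],
       [  0.        , 500.10131234, 251.67418695],
       [  0.        ,   0.        ,   1.        ]]), 'distortion': array([-0.13722408,  0.        ,  0.        ,  0.        ,  0.        ]), 'T': array([[ 2.07917046e-01, -9.55972763e-01,  2.07090749e-01,
         4.20329770e-01],
       [-9.78145985e-01, -2.03412874e-01,  4.30538635e-02,
         1.86528426e-02],
       [ 9.66603637e-04, -2.11516617e-01, -9.77373924e-01,
         7.62571026e-01],
       [ 0.00000000e+00,  0.00000000e+00,  0.00000000e+00,
         1.00000000e+00]])}
{'time': 0.1, 'joints': array([ 1.42519907,  0.50175347, -0.42680571,  1.55131557,  0.22080738,
        1.13837634, -0.2103068 ]), 'dq': array([ 3.49568502e-05, -1.69015958e-03, -8.54710067e-04, -3.60707788e-03,
        9.91219018e-04, -8.42973307e-04,  1.89735722e-03]), 'joint_efforts': array([-1.11367911e-02, -5.67873108e+01, -5.83858386e+00, -2.79914850e+01,
       -6.90179807e-02,  2.40312185e-02,  5.59142620e-05]), 'ee_pos': array([ 0.25819922, -0.59616566,  0.40379449]), 'tcp_rot': array([-3.07445220e+00, -6.37373573e-01,  5.09440767e-04]), 'contact_force': array([-0.33955819, -0.76704179, -0.35777398]), 'ft_torque': array([-0.02190452, -0.00637608, -0.02849175]), 'grip_width': 1.0013477705423826}
```

View pics/scene0.png

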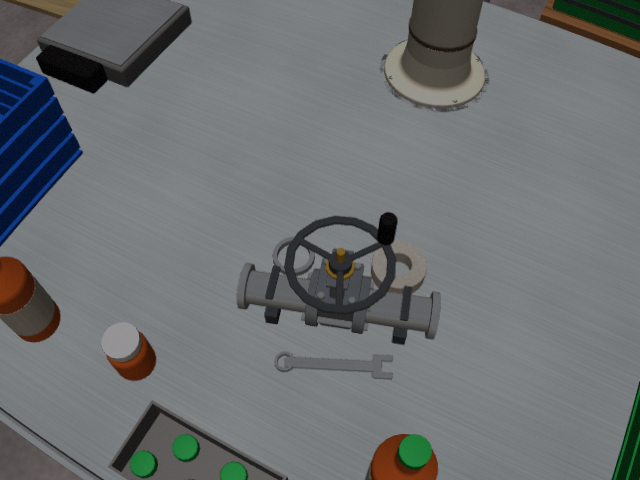

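View pics/top0.png

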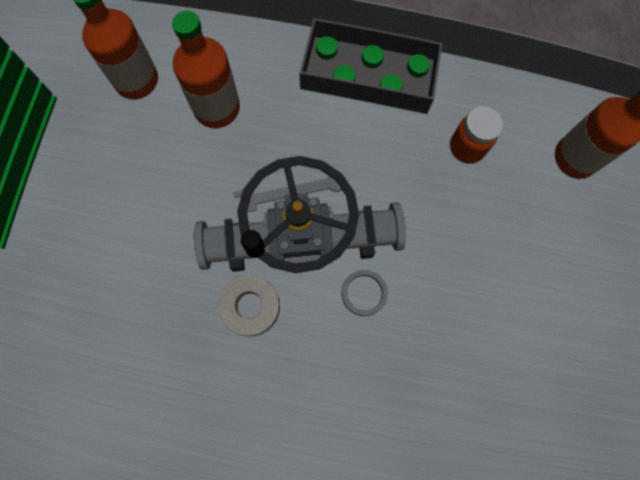

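```bash
cat > h.py <<'E'
from station import *
import numpy as np, cv2
from scipy.optimize import least_squares
C={n:calibration(n) for n in("scene","top")}
def proj(n,P):
    c=C[n]; W=np.linalg.inv(c["T"]); 
    return cv2.projectPoints(np.atleast_2d(P).astype(float),cv2.Rodrigues(W[:3,:3])[0],W[:3,3],c["intrinsics"],c["distortion"])[0][:,0]
a=np.linspace(0,2*np.pi,181)
def ring(x,y,z,r): return np.c_[x+r*np.cos(a),y+r*np.sin(a),z+0*a]
def knob(p,z): return [p[0]+.07*np.cos(p[2]),p[1]+.07*np.sin(p[2]),z]
def overlay(n,p,box,s):
    im=cv2.cvtColor(snapshot(n),cv2.COLOR_RGB2BGR); x0,y0,x1,y1=box
    im=cv2.resize(im[y0:y1,x0:x1],None,fx=s,fy=s,interpolation=cv2.INTER_CUBIC)
    k=knob(p,0)
    for P,c in((ring(p[0],p[1],.165,.07),(0,255,0)),(ring(k[0],k[1],.225,.012),(0,0,255)),(ring(p[0],p[1],.196,.006),(255,0,255)),(ring(k[0],k[1],.177,.012),(255,128,0))):
        q=((proj(n,P)-[x0,y0]+.5)*s-.5).round().astype(int); cv2.polylines(im,[q],True,c,1)
    return im
E
python3 - <<'E'
from h import *
obs={"top":([239,156,358,272],[252,239]),"scene":([285,216,396,313],[388,218])}
def f(p):
    r=[]
    for n,(b,k) in obs.items():
        q=proj(n,ring(p[0],p[1],.165,.076)); r+=list(np.r_[q.min(0),q.max(0)]-b)
        r+=list(proj(n,knob(p,.225))[0]-k)
    return np.array(r)
best=min((least_squares(f,[.55,0,t]) for t in(0,1.5,3,4.5)),key=lambda s:s.cost)
p=best.x; print(p,np.round(best.fun,1),knob(p,.201))
cv2.imwrite("pics/ov.png",np.hstack([overlay("top",p,(228,145,368,285),2.8),overlay("scene",p,(270,200,410,340),2.8)]))
for n in C: print(n, proj(n,[p[0],p[1],.195]),proj(n,[p[0],p[1],.1965]))
E
```

```text
[0.59161558 0.07037756 2.5480123 ] [-2.   0.4  0.9  1.5 -1.1  0.9 -2.1  0.7 -0.6  1.7 -0.6  0.2] [np.float64(0.5335895381765198), np.float64(0.10953084084416007), 0.201]
scene [[339.76211345 252.01582379]] [[339.79055511 251.42864742]]
top [[297.30989574 205.96491091]] [[297.27889864 205.584265  ]]
```

View pics/ov.png

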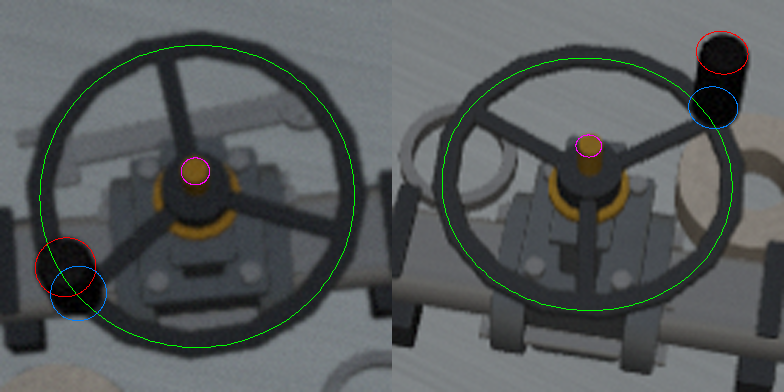

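```bash
python3 - <<'E'
from h import *
s=np.array([.258,-.596]);e=np.array([.5336,.1095])
for t in np.linspace(0,1,6):
    q=s+t*(e-s)
    print(q.round(3),[ (n,z,proj(n,[*q,z])[0].round()) for n in C for z in(0,.26)])
c=C["scene"]
for px in((80,150),(65,85),(0,240),(105,85),(190,15)):
    u=cv2.undistortPoints(np.array([[px]],float),c["intrinsics"],c["distortion"])[0,0]; d=c["T"][:3,:3]@[*u,1];o=c["T"][:3,3]
    print(px,[(z,(o+d*(z-o[2])/d[2]).round(2)[:2]) for z in(0,.1,.2)])
E
```

```text
[ 0.258 -0.596] [('scene', 0, array([135.,  59.])), ('scene', 0.26, array([104., -43.])), ('top', 0, array([662., 525.])), ('top', 0.26, array([739., 544.]))]
[ 0.313 -0.455] [('scene', 0, array([171.,  95.])), ('scene', 0.26, array([143., -11.])), ('top', 0, array([596., 485.])), ('top', 0.26, array([705., 525.]))]
[ 0.368 -0.314] [('scene', 0, array([212., 136.])), ('scene', 0.26, array([189.,  28.])), ('top', 0, array([518., 436.])), ('top', 0.26, array([616., 469.]))]
[ 0.423 -0.173] [('scene', 0, array([260., 183.])), ('scene', 0.26, array([245.,  76.])), ('top', 0, array([435., 383.])), ('top', 0.26, array([498., 394.]))]
[ 0.478 -0.032] [('scene', 0, array([314., 236.])), ('scene', 0.26, array([311., 134.])), ('top', 0, array([350., 328.])), ('top', 0.26, array([371., 312.]))]
[0.534 0.11 ] [('scene', 0, array([375., 296.])), ('scene', 0.26, array([390., 203.])), ('top', 0, array([268., 274.])), ('top', 0.26, array([247., 232.]))]
(80, 150) [(0, array([ 0.52, -0.53])), (0.1, array([ 0.57, -0.44])), (0.2, array([ 0.62, -0.35]))]
(65, 85) [(0, array([ 0.39, -0.69])), (0.1, array([ 0.45, -0.58])), (0.2, array([ 0.52, -0.48]))]
(0, 240) [(0, array([ 0.75, -0.53])), (0.1, array([ 0.77, -0.44])), (0.2, array([ 0.8 , -0.35]))]
(105, 85) [(0, array([ 0.35, -0.6 ])), (0.1, array([ 0.42, -0.51])), (0.2, array([ 0.49, -0.41]))]
(190, 15) [(0, array([ 0.08, -0.58])), (0.1, array([ 0.18, -0.48])), (0.2, array([ 0.28, -0.39]))]
```

Request:
{"name": "drive_tool", "arguments": {
  "motion": "0 0 -0.35 0 0 0.041;0 0 -0.35 0 0 0.041;0 0 -0.35 0 0 0.041;0 0 -0.35 0 0 0.041;0 0 -0.35 0 0 0.041;0 0 -0.35 0 0 0.041;0 0 -0.35 0 0 0.041;0 0 -0.35 0 0 0.041;0 0 -0.35 0 0 0.041;0 0 -0.35 0 0 0.04",
  "grip": 110
}}

```text
time: 1.03
ee_pos: [0.2584, -0.5963, 0.4396]
tcp_rot: [-3.141, 0.003, 0.0]
contact_force: [0.2, 0.5, -0.5]
grip_width: 0.569
```

Request:
{"name": "drive_tool", "arguments": {
  "motion": "1 -2.5 0 0 0 0;1.3 -3.3 0 0 0 0;1.3 -3.3 0 0 0 0;1.3 -3.3 0 0 0 0;1.3 -3.3 0 0 0 0;1.3 -3.3 0 0 0 0;1.3 -3.3 0 0 0 0;1.3 -3.3 0 0 0 0;1.3 -3.3 0 0 0 0;1.3 -3.3 0 0 0 0"
}}

```text
time: 1.87
ee_pos: [0.3857, -0.2726, 0.4398]
tcp_rot: [3.141, -0.0, -0.0]
contact_force: [1.3, -0.3, 0.8]
grip_width: 0.566
```

Request:
{"name": "drive_tool", "arguments": {
  "motion": "1.3 -3.3 0 0 0 0;1.3 -3.3 0 0 0 0;1.3 -3.3 0 0 0 0;1.3 -3.3 0 0 0 0;1.3 -3.3 0 0 0 0;1.3 -3.3 0 0 0 0;1.3 -3.3 0 0 0 0;1.3 -3.3 0 0 0 0;0.7 -1.5 0 0 0 0;0 0 0 0 0 0"
}}

```text
time: 2.7
ee_pos: [0.4973, 0.0093, 0.4402]
tcp_rot: [-3.139, -0.011, -0.003]
contact_force: [0.1, -0.2, -0.2]
grip_width: 0.567
```

Request:
{"name": "drive_tool", "arguments": {
  "motion": "0.9 -2.5 0 0 0 0;0.9 -2.5 0 0 0 0;0.9 -2.5 0 0 0 0;0.9 -2.5 0 0 0 0;0 0 0 0 0 0;0 0 1.5 0 0 0;0 0 1.5 0 0 0;0 0 1 0 0 0;0 0 0 0 0 0;0 0 0 0 0 0"
}}

```text
time: 3.53
ee_pos: [0.5323, 0.1036, 0.3993]
tcp_rot: [3.141, -0.002, -0.002]
contact_force: [-0.1, -0.6, -0.3]
grip_width: 0.565
```

```bash
python3 - <<'E'
from h import *
s=read_state(); print(s["ee_pos"],s["contact_force"])
p=[.5916,.0704,2.548]
cv2.imwrite("pics/ov2.png",np.hstack([overlay("top",p,(228,145,368,285),2.8),overlay("scene",p,(290,160,430,300),2.8)]))
E
```

```text
[0.53234717 0.10363572 0.3993105 ] [-0.06608533 -0.55271041 -0.30488902]
```

View pics/ov2.png

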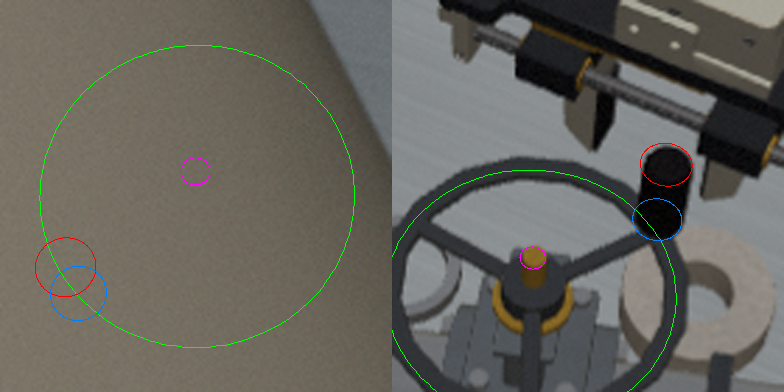

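Request:
{"name": "drive_tool", "arguments": {
  "motion": "0.1 -0.6 0 0 0 0;0 0 1 0 0 0;0 0 1 0 0 0;0 0 1 0 0 0;0 0 0.8 0 0 0;0 0 0 0 0 0;0 0 0 0 0 0;0 0 0 0 0 0;0 0 0 0 0 0;0 0 0 0 0 0"
}}

```text
time: 4.47
ee_pos: [0.5337, 0.1106, 0.3622]
tcp_rot: [-3.141, 0.0, -0.001]
contact_force: [-0.0, 0.1, -0.3]
grip_width: 0.572
```

Request:
{"name": "drive_tool", "arguments": {
  "motion": "0 0 0 0 0 0;0 0 0 0 0 0;0 0 0 0 0 0;0 0 0 0 0 0;0 0 0 0 0 0;0 0 0 0 0 0;0 0 0 0 0 0;0 0 0 0 0 0;0 0 0 0 0 0;0 0 0 0 0 0",
  "grip": 255
}}

```text
time: 5.3
ee_pos: [0.5335, 0.1106, 0.3618]
tcp_rot: [-3.142, 0.0, 0.0]
contact_force: [-1.1, 0.4, 0.9]
grip_width: 0.255
```

```bash
cat > p.py <<'E'
import sys
from h import *
HX,HY,R=.5916,.0704,.07
def rows(a0,steps):
    A=np.radians(np.r_[a0,a0+np.cumsum(steps)]); P=np.round(100*R*np.c_[np.cos(A),-np.sin(A)],2); D=np.diff(P,axis=0)
    return "; ".join(f"{x:.2f} {y:.2f} 0 0 0 0" for x,y in D)
def feel():
    s=read_state(); d=s["ee_pos"][:2]-[HX,HY]; t=np.arctan2(d[1],d[0]); f=s["contact_force"]
    print("ang %.2f r %.2f Ftan(ccw) %.1f Frad %.1f Fz %.1f w %.3f"%(np.degrees(t),1e3*np.hypot(*d),-f[0]*np.sin(t)+f[1]*np.cos(t),f[0]*np.cos(t)+f[1]*np.sin(t),f[2],s["grip_width"]),s["joints"].round(2))
E
python3 - <<'E'
from p import *
feel()
for a in(145,105,65,25): print(a,rows(a,[-4.75]*8+[-1]*2))
E
```

```text
ang 145.33 r 70.64 Ftan(ccw) 0.4 Frad 1.1 Fz 0.9 w 0.255 [ 0.35  0.43 -0.75  1.85  0.35  1.   -2.12]
145 0.35 -0.46 0 0 0 0; 0.39 -0.43 0 0 0 0; 0.42 -0.39 0 0 0 0; 0.46 -0.36 0 0 0 0; 0.48 -0.32 0 0 0 0; 0.51 -0.28 0 0 0 0; 0.53 -0.24 0 0 0 0; 0.54 -0.19 0 0 0 0; 0.12 -0.04 0 0 0 0; 0.12 -0.03 0 0 0 0
105 0.56 -0.13 0 0 0 0; 0.58 -0.08 0 0 0 0; 0.58 -0.03 0 0 0 0; 0.58 0.02 0 0 0 0; 0.57 0.06 0 0 0 0; 0.57 0.11 0 0 0 0; 0.56 0.16 0 0 0 0; 0.55 0.21 0 0 0 0; 0.11 0.05 0 0 0 0; 0.11 0.05 0 0 0 0
65 0.51 0.26 0 0 0 0; 0.49 0.31 0 0 0 0; 0.47 0.35 0 0 0 0; 0.43 0.38 0 0 0 0; 0.40 0.42 0 0 0 0; 0.37 0.46 0 0 0 0; 0.32 0.48 0 0 0 0; 0.29 0.50 0 0 0 0; 0.05 0.11 0 0 0 0; 0.05 0.11 0 0 0 0
25 0.23 0.54 0 0 0 0; 0.18 0.55 0 0 0 0; 0.13 0.56 0 0 0 0; 0.08 0.58 0 0 0 0; 0.04 0.58 0 0 0 0; -0.01 0.58 0 0 0 0; -0.06 0.57 0 0 0 0; -0.11 0.57 0 0 0 0; -0.03 0.12 0 0 0 0; -0.03 0.12 0 0 0 0
```

Request:
{"name": "drive_tool", "arguments": {
  "motion": "0.35 -0.46 0 0 0 0; 0.39 -0.43 0 0 0 0; 0.42 -0.39 0 0 0 0; 0.46 -0.36 0 0 0 0; 0.48 -0.32 0 0 0 0; 0.51 -0.28 0 0 0 0; 0.53 -0.24 0 0 0 0; 0.54 -0.19 0 0 0 0; 0.12 -0.04 0 0 0 0; 0.12 -0.03 0 0 0 0"
}}

```text
time: 6.13
ee_pos: [0.5725, 0.1386, 0.3615]
tcp_rot: [3.141, 0.001, -0.003]
contact_force: [-5.4, -0.4, 5.0]
grip_width: 0.259
```

```bash
python3 -c "from p import *; feel()"
```

```text
ang 105.67 r 70.80 Ftan(ccw) 5.4 Frad 1.1 Fz 5.0 w 0.259 [ 0.27  0.51 -0.73  1.74  0.38  1.04 -2.17]
```

```bash
python3 -c "
from p import *
for a in range(105,-60,-12): print(a,rows(a,[-1.2]*10))"
```

```text
105 0.14 -0.04 0 0 0 0; 0.14 -0.03 0 0 0 0; 0.15 -0.03 0 0 0 0; 0.14 -0.03 0 0 0 0; 0.14 -0.02 0 0 0 0; 0.15 -0.03 0 0 0 0; 0.15 -0.01 0 0 0 0; 0.14 -0.02 0 0 0 0; 0.15 -0.01 0 0 0 0; 0.14 -0.01 0 0 0 0
93 0.15 -0.01 0 0 0 0; 0.15 0.00 0 0 0 0; 0.14 0.00 0 0 0 0; 0.15 0.00 0 0 0 0; 0.15 0.01 0 0 0 0; 0.14 0.01 0 0 0 0; 0.15 0.01 0 0 0 0; 0.14 0.02 0 0 0 0; 0.15 0.01 0 0 0 0; 0.15 0.03 0 0 0 0
81 0.14 0.02 0 0 0 0; 0.14 0.03 0 0 0 0; 0.15 0.03 0 0 0 0; 0.14 0.03 0 0 0 0; 0.14 0.04 0 0 0 0; 0.14 0.04 0 0 0 0; 0.14 0.04 0 0 0 0; 0.14 0.05 0 0 0 0; 0.14 0.04 0 0 0 0; 0.14 0.05 0 0 0 0
69 0.13 0.06 0 0 0 0; 0.14 0.06 0 0 0 0; 0.13 0.06 0 0 0 0; 0.14 0.06 0 0 0 0; 0.13 0.06 0 0 0 0; 0.13 0.07 0 0 0 0; 0.13 0.07 0 0 0 0; 0.12 0.07 0 0 0 0; 0.13 0.08 0 0 0 0; 0.12 0.08 0 0 0 0
57 0.12 0.08 0 0 0 0; 0.12 0.08 0 0 0 0; 0.12 0.09 0 0 0 0; 0.12 0.09 0 0 0 0; 0.12 0.09 0 0 0 0; 0.11 0.09 0 0 0 0; 0.11 0.10 0 0 0 0; 0.11 0.10 0 0 0 0; 0.11 0.10 0 0 0 0; 0.10 0.10 0 0 0 0
45 0.10 0.10 0 0 0 0; 0.10 0.11 0 0 0 0; 0.10 0.11 0 0 0 0; 0.10 0.11 0 0 0 0; 0.09 0.11 0 0 0 0; 0.09 0.12 0 0 0 0; 0.09 0.12 0
[... 953 characters left out ...]
.13 0 0 0 0; -0.06 0.14 0 0 0 0; -0.06 0.13 0 0 0 0; -0.06 0.14 0 0 0 0; -0.06 0.13 0 0 0 0
-27 -0.07 0.13 0 0 0 0; -0.07 0.13 0 0 0 0; -0.07 0.12 0 0 0 0; -0.08 0.13 0 0 0 0; -0.08 0.12 0 0 0 0; -0.08 0.12 0 0 0 0; -0.08 0.12 0 0 0 0; -0.09 0.12 0 0 0 0; -0.09 0.12 0 0 0 0; -0.09 0.12 0 0 0 0
-39 -0.09 0.11 0 0 0 0; -0.10 0.11 0 0 0 0; -0.10 0.11 0 0 0 0; -0.10 0.11 0 0 0 0; -0.10 0.10 0 0 0 0; -0.10 0.10 0 0 0 0; -0.11 0.10 0 0 0 0; -0.11 0.10 0 0 0 0; -0.11 0.10 0 0 0 0; -0.11 0.09 0 0 0 0
-51 -0.12 0.09 0 0 0 0; -0.12 0.09 0 0 0 0; -0.12 0.09 0 0 0 0; -0.12 0.08 0 0 0 0; -0.12 0.08 0 0 0 0; -0.12 0.08 0 0 0 0; -0.13 0.08 0 0 0 0; -0.12 0.07 0 0 0 0; -0.13 0.07 0 0 0 0; -0.13 0.07 0 0 0 0
```

Request:
{"name": "drive_tool", "arguments": {
  "motion": "0.14 -0.04 0 0 0 0; 0.14 -0.03 0 0 0 0; 0.15 -0.03 0 0 0 0; 0.14 -0.03 0 0 0 0; 0.14 -0.02 0 0 0 0; 0.15 -0.03 0 0 0 0; 0.15 -0.01 0 0 0 0; 0.14 -0.02 0 0 0 0; 0.15 -0.01 0 0 0 0; 0.14 -0.01 0 0 0 0"
}}

```text
time: 6.97
ee_pos: [0.5865, 0.141, 0.3616]
tcp_rot: [-3.141, -0.001, 0.003]
contact_force: [-4.7, 1.3, 4.2]
grip_width: 0.251
```

```bash
python3 -c "from p import *; feel()"
```

```text
ang 94.12 r 70.80 Ftan(ccw) 4.6 Frad 1.7 Fz 4.2 w 0.251 [ 0.26  0.53 -0.72  1.71  0.39  1.06 -2.17]
```

Request:
{"name": "drive_tool", "arguments": {
  "motion": "0.15 -0.01 0 0 0 0; 0.15 0.00 0 0 0 0; 0.14 0.00 0 0 0 0; 0.15 0.00 0 0 0 0; 0.15 0.01 0 0 0 0; 0.14 0.01 0 0 0 0; 0.15 0.01 0 0 0 0; 0.14 0.02 0 0 0 0; 0.15 0.01 0 0 0 0; 0.15 0.03 0 0 0 0"
}}

```text
time: 7.8
ee_pos: [0.6012, 0.1405, 0.3616]
tcp_rot: [-3.141, -0.001, 0.003]
contact_force: [-4.4, 1.1, 4.8]
grip_width: 0.256
```

```bash
python3 -c "from p import *; feel()"
```

```text
ang 82.18 r 70.74 Ftan(ccw) 4.5 Frad 0.5 Fz 4.8 w 0.256 [ 0.25  0.55 -0.72  1.67  0.4   1.07 -2.16]
```

Request:
{"name": "drive_tool", "arguments": {
  "motion": "0.14 0.02 0 0 0 0; 0.14 0.03 0 0 0 0; 0.15 0.03 0 0 0 0; 0.14 0.03 0 0 0 0; 0.14 0.04 0 0 0 0; 0.14 0.04 0 0 0 0; 0.14 0.04 0 0 0 0; 0.14 0.05 0 0 0 0; 0.14 0.04 0 0 0 0; 0.14 0.05 0 0 0 0"
}}

```text
time: 8.63
ee_pos: [0.6153, 0.137, 0.3616]
tcp_rot: [-3.14, -0.002, 0.003]
contact_force: [-4.1, 0.7, 3.8]
grip_width: 0.256
```

```bash
python3 -c "from p import *; feel()"
```

```text
ang 70.42 r 70.71 Ftan(ccw) 4.1 Frad -0.7 Fz 3.8 w 0.256 [ 0.25  0.57 -0.71  1.64  0.41  1.09 -2.15]
```

Request:
{"name": "drive_tool", "arguments": {
  "motion": "0.13 0.06 0 0 0 0; 0.14 0.06 0 0 0 0; 0.13 0.06 0 0 0 0; 0.14 0.06 0 0 0 0; 0.13 0.06 0 0 0 0; 0.13 0.07 0 0 0 0; 0.13 0.07 0 0 0 0; 0.12 0.07 0 0 0 0; 0.13 0.08 0 0 0 0; 0.12 0.08 0 0 0 0"
}}

```text
time: 9.47
ee_pos: [0.6283, 0.1306, 0.3617]
tcp_rot: [-3.14, -0.002, 0.002]
contact_force: [-4.1, 2.4, 3.8]
grip_width: 0.255
```

```bash
python3 -c "from p import *; feel()"
```

```text
ang 58.62 r 70.55 Ftan(ccw) 4.8 Frad -0.1 Fz 3.8 w 0.255 [ 0.25  0.59 -0.7   1.61  0.42  1.1  -2.13]
```

Request:
{"name": "drive_tool", "arguments": {
  "motion": "0.12 0.08 0 0 0 0; 0.12 0.08 0 0 0 0; 0.12 0.09 0 0 0 0; 0.12 0.09 0 0 0 0; 0.12 0.09 0 0 0 0; 0.11 0.09 0 0 0 0; 0.11 0.10 0 0 0 0; 0.11 0.10 0 0 0 0; 0.11 0.10 0 0 0 0; 0.10 0.10 0 0 0 0"
}}

```text
time: 10.3
ee_pos: [0.6398, 0.1217, 0.3616]
tcp_rot: [-3.139, -0.002, 0.002]
contact_force: [-3.0, 3.1, 2.5]
grip_width: 0.254
```

```bash
python3 -c "from p import *; feel()"
```

```text
ang 46.81 r 70.40 Ftan(ccw) 4.3 Frad 0.3 Fz 2.5 w 0.254 [ 0.25  0.61 -0.7   1.58  0.42  1.11 -2.11]
```

Request:
{"name": "drive_tool", "arguments": {
  "motion": "0.10 0.10 0 0 0 0; 0.10 0.11 0 0 0 0; 0.10 0.11 0 0 0 0; 0.10 0.11 0 0 0 0; 0.09 0.11 0 0 0 0; 0.09 0.12 0 0 0 0; 0.09 0.12 0 0 0 0; 0.09 0.12 0 0 0 0; 0.08 0.12 0 0 0 0; 0.08 0.12 0 0 0 0"
}}

```text
time: 11.13
ee_pos: [0.6491, 0.1107, 0.3617]
tcp_rot: [-3.138, -0.003, 0.001]
contact_force: [-3.0, 4.2, 1.8]
grip_width: 0.257
```

```bash
python3 -c "from p import *; feel()"
```

```text
ang 35.00 r 70.20 Ftan(ccw) 5.1 Frad -0.0 Fz 1.8 w 0.257 [ 0.27  0.62 -0.69  1.56  0.42  1.12 -2.09]
```

Request:
{"name": "drive_tool", "arguments": {
  "motion": "0.08 0.12 0 0 0 0; 0.08 0.13 0 0 0 0; 0.07 0.12 0 0 0 0; 0.07 0.13 0 0 0 0; 0.07 0.13 0 0 0 0; 0.06 0.13 0 0 0 0; 0.06 0.14 0 0 0 0; 0.06 0.13 0 0 0 0; 0.06 0.14 0 0 0 0; 0.06 0.13 0 0 0 0"
}}

```text
time: 11.97
ee_pos: [0.656, 0.0979, 0.3618]
tcp_rot: [-3.138, -0.003, -0.0]
contact_force: [-2.3, 5.1, 2.0]
grip_width: 0.252
```

```bash
python3 -c "from p import *; feel()"
```

```text
ang 23.13 r 70.01 Ftan(ccw) 5.6 Frad -0.1 Fz 2.0 w 0.252 [ 0.28  0.63 -0.69  1.55  0.42  1.12 -2.07]
```

Request:
{"name": "drive_tool", "arguments": {
  "motion": "0.05 0.14 0 0 0 0; 0.04 0.14 0 0 0 0; 0.05 0.14 0 0 0 0; 0.04 0.14 0 0 0 0; 0.04 0.14 0 0 0 0; 0.04 0.14 0 0 0 0; 0.03 0.14 0 0 0 0; 0.03 0.15 0 0 0 0; 0.03 0.14 0 0 0 0; 0.02 0.14 0 0 0 0"
}}

```text
time: 12.8
ee_pos: [0.6594, 0.0863, 0.3619]
tcp_rot: [-3.134, -0.006, -0.001]
contact_force: [-2.7, 10.1, 0.7]
grip_width: 0.256
```

```bash
python3 -c "from p import *; feel()"
```

```text
ang 13.23 r 69.65 Ftan(ccw) 10.4 Frad -0.3 Fz 0.7 w 0.256 [ 0.3   0.63 -0.69  1.54  0.42  1.12 -2.05]
```

```bash
python3 -c "
from p import *
feel()
print(rows(9,[3]*10))
for a in range(39,200,5): print(a,rows(a,[.5]*10).replace(' 0 0 0 0',''))"
```

```text
ang 13.23 r 69.65 Ftan(ccw) 10.4 Frad -0.3 Fz 0.7 w 0.256 [ 0.3   0.63 -0.69  1.54  0.42  1.12 -2.05]
-0.06 -0.36 0 0 0 0; -0.09 -0.35 0 0 0 0; -0.10 -0.35 0 0 0 0; -0.12 -0.35 0 0 0 0; -0.15 -0.34 0 0 0 0; -0.15 -0.33 0 0 0 0; -0.18 -0.32 0 0 0 0; -0.19 -0.31 0 0 0 0; -0.21 -0.30 0 0 0 0; -0.22 -0.30 0 0 0 0
39 -0.04 -0.04; -0.04 -0.05; -0.04 -0.05; -0.04 -0.04; -0.04 -0.05; -0.04 -0.04; -0.04 -0.05; -0.04 -0.04; -0.04 -0.05; -0.04 -0.04
44 -0.05 -0.05; -0.04 -0.04; -0.04 -0.04; -0.05 -0.05; -0.04 -0.04; -0.05 -0.04; -0.04 -0.04; -0.05 -0.04; -0.04 -0.04; -0.05 -0.04
49 -0.04 -0.04; -0.05 -0.04; -0.05 -0.04; -0.04 -0.04; -0.05 -0.04; -0.05 -0.04; -0.05 -0.03; -0.05 -0.04; -0.05 -0.04; -0.05 -0.03
54 -0.05 -0.04; -0.04 -0.03; -0.06 -0.04; -0.05 -0.03; -0.05 -0.04; -0.05 -0.03; -0.05 -0.03; -0.05 -0.04; -0.05 -0.03; -0.05 -0.03
59 -0.06 -0.03; -0.05 -0.03; -0.05 -0.03; -0.06 -0.03; -0.05 -0.03; -0.05 -0.03; -0.06 -0.03; -0.05 -0.03; -0.06 -0.02; -0.05 -0.03
64 -0.06 -0.03; -0.05 -0.02; -0.06 -0.03; -0.05 -0.02; -0.06 -0.03; -0.05 -0.02; -0.06 -0.03; -0.06 -0.02; -0.05 -0.02; -0.06 -0.
[... 2592 characters left out ...]
01 0.06; 0.00 0.06
174 -0.01 0.06; 0.00 0.06; -0.01 0.06; 0.00 0.06; -0.01 0.06; 0.00 0.06; 0.00 0.06; -0.01 0.07; 0.00 0.06; 0.00 0.06
179 0.00 0.06; 0.00 0.06; 0.00 0.06; 0.00 0.06; 0.00 0.06; 0.00 0.06; 0.01 0.07; 0.00 0.06; 0.00 0.06; 0.01 0.06
184 0.00 0.06; 0.01 0.06; 0.00 0.06; 0.01 0.06; 0.00 0.06; 0.01 0.06; 0.01 0.06; 0.01 0.06; 0.01 0.06; 0.01 0.07
189 0.01 0.06; 0.01 0.06; 0.01 0.06; 0.01 0.06; 0.01 0.06; 0.01 0.06; 0.02 0.06; 0.01 0.05; 0.01 0.06; 0.02 0.06
194 0.01 0.06; 0.02 0.06; 0.01 0.06; 0.02 0.06; 0.02 0.06; 0.02 0.06; 0.01 0.05; 0.02 0.06; 0.02 0.06; 0.02 0.06
199 0.02 0.06; 0.02 0.05; 0.02 0.06; 0.02 0.06; 0.03 0.06; 0.02 0.05; 0.02 0.06; 0.03 0.06; 0.02 0.05; 0.03 0.06
```

Request:
{"name": "drive_tool", "arguments": {
  "motion": "-0.06 -0.36 0 0 0 0; -0.09 -0.35 0 0 0 0; -0.10 -0.35 0 0 0 0; -0.12 -0.35 0 0 0 0; -0.15 -0.34 0 0 0 0; -0.15 -0.33 0 0 0 0; -0.18 -0.32 0 0 0 0; -0.19 -0.31 0 0 0 0; -0.21 -0.30 0 0 0 0; -0.22 -0.30 0 0 0 0"
}}

```text
time: 13.63
ee_pos: [0.6453, 0.1151, 0.362]
tcp_rot: [-3.141, -0.0, -0.002]
contact_force: [3.1, 1.3, 1.3]
grip_width: 0.254
```

Request:
{"name": "drive_tool", "arguments": {
  "motion": "-0.1 -0.11 0 0 0 0; -0.1 -0.11 0 0 0 0; -0.1 -0.11 0 0 0 0; -0.1 -0.11 0 0 0 0; 0 0 0 0 0 0; 0 0 0 0 0 0; 0 0 0 0 0 0; 0 0 0 0 0 0; 0 0 0 0 0 0; 0 0 0 0 0 0"
}}

```text
time: 14.47
ee_pos: [0.6413, 0.1195, 0.3621]
tcp_rot: [-3.14, -0.0, -0.001]
contact_force: [3.1, 4.2, 2.2]
grip_width: 0.252
```

Request:
{"name": "drive_tool", "arguments": {
  "motion": "-0.11 -0.11 0 0 0 0; -0.11 -0.11 0 0 0 0; -0.11 -0.1 0 0 0 0; -0.12 -0.1 0 0 0 0; 0 0 0 0 0 0; 0 0 0 0 0 0; 0 0 0 0 0 0; 0 0 0 0 0 0; 0 0 0 0 0 0; 0 0 0 0 0 0"
}}

```text
time: 15.3
ee_pos: [0.6367, 0.1238, 0.362]
tcp_rot: [-3.14, -0.0, -0.001]
contact_force: [2.8, 3.8, 2.2]
grip_width: 0.256
```

Request:
{"name": "drive_tool", "arguments": {
  "motion": "-0.12 -0.1 0 0 0 0; -0.12 -0.1 0 0 0 0; -0.12 -0.09 0 0 0 0; -0.12 -0.09 0 0 0 0; 0 0 0 0 0 0; 0 0 0 0 0 0; 0 0 0 0 0 0; 0 0 0 0 0 0; 0 0 0 0 0 0; 0 0 0 0 0 0"
}}

```text
time: 16.13
ee_pos: [0.6318, 0.1278, 0.3621]
tcp_rot: [-3.14, -0.001, -0.0]
contact_force: [2.2, 4.6, 2.0]
grip_width: 0.256
```

```bash
python3 -c "from p import *; feel()"
```

```text
ang 54.97 r 70.05 Ftan(ccw) 0.9 Frad 5.0 Fz 2.0 w 0.256 [ 0.25  0.6  -0.7   1.6   0.42  1.1  -2.13]
```

```bash
cat >> p.py <<'E'
PTS=np.array([[.5335,.1106],[.5725,.1386],[.5865,.141],[.6012,.1405],[.6153,.137],[.6283,.1306],[.6398,.1217],[.6491,.1107],[.656,.0979],[.6594,.0863],[.6453,.1151],[.6413,.1195],[.6367,.1238],[.6318,.1278]])
E
python3 -c "
from p import *
f=lambda c: np.hypot(PTS[:,0]-c[0],PTS[:,1]-c[1])-(c[2] if len(c)>2 else .07)
for s in([.59,.07],[.59,.07,.07]):
  r=least_squares(f,s,x_scale=.001);print(r.x.round(5),(r.fun*1e3).round(2))
"
```

```text
[0.59113 0.0711 ] [-0.14  0.02  0.05  0.13  0.19  0.16  0.21  0.21  0.19 -0.05 -0.21 -0.29
 -0.33 -0.22]
[0.59116 0.07122 0.06989] [-0.07  0.02  0.04  0.11  0.17  0.14  0.21  0.22  0.22 -0.01 -0.2  -0.29
 -0.33 -0.23]
```

Request:
{"name": "drive_tool", "arguments": {
  "motion": "0.06 -0.12 0 0 0 0; -0.13 -0.09 0 0 0 0; -0.13 -0.09 0 0 0 0; -0.13 -0.08 0 0 0 0; -0.12 -0.08 0 0 0 0; 0 0 0 0 0 0; 0 0 0 0 0 0; 0 0 0 0 0 0; 0 0 0 0 0 0; 0 0 0 0 0 0"
}}

```text
time: 16.97
ee_pos: [0.6274, 0.1313, 0.3617]
tcp_rot: [3.141, -0.0, -0.001]
contact_force: [0.3, 2.2, 3.3]
grip_width: 0.256
```

Request:
{"name": "drive_tool", "arguments": {
  "motion": "-0.14 -0.07 0 0 0 0; -0.14 -0.07 0 0 0 0; -0.13 -0.07 0 0 0 0; -0.14 -0.07 0 0 0 0; 0 0 0 0 0 0; 0 0 0 0 0 0; 0 0 0 0 0 0; 0 0 0 0 0 0; 0 0 0 0 0 0; 0 0 0 0 0 0"
}}

```text
time: 17.8
ee_pos: [0.6219, 0.1342, 0.3617]
tcp_rot: [3.142, -0.0, -0.0]
contact_force: [-0.4, 2.0, 3.9]
grip_width: 0.251
```

Request:
{"name": "drive_tool", "arguments": {
  "motion": "-0.14 -0.06 0 0 0 0; -0.14 -0.06 0 0 0 0; -0.14 -0.06 0 0 0 0; -0.14 -0.06 0 0 0 0; 0 0 0 0 0 0; 0 0 0 0 0 0; 0 0 0 0 0 0; 0 0 0 0 0 0; 0 0 0 0 0 0; 0 0 0 0 0 0"
}}

```text
time: 18.63
ee_pos: [0.6163, 0.1366, 0.3617]
tcp_rot: [-3.142, 0.0, 0.0]
contact_force: [-0.3, 1.7, 3.8]
grip_width: 0.254
```

```bash
sed -i 's/HX,HY,R=.*/HX,HY,R=.5911,.0711,.07/' p.py; python3 -c "from p import *; feel()"
```

```text
ang 68.95 r 70.19 Ftan(ccw) 0.9 Frad 1.5 Fz 3.8 w 0.254 [ 0.24  0.58 -0.71  1.63  0.41  1.09 -2.15]
```

Request:
{"name": "drive_tool", "arguments": {
  "motion": "-0.14 -0.05 0 0 0 0; -0.15 -0.05 0 0 0 0; -0.14 -0.05 0 0 0 0; -0.15 -0.04 0 0 0 0; 0 0 0 0 0 0; 0 0 0 0 0 0; 0 0 0 0 0 0; 0 0 0 0 0 0; 0 0 0 0 0 0; 0 0 0 0 0 0"
}}

```text
time: 19.47
ee_pos: [0.6105, 0.1385, 0.3617]
tcp_rot: [3.142, -0.0, -0.0]
contact_force: [-0.3, 2.0, 4.0]
grip_width: 0.258
```

Request:
{"name": "drive_tool", "arguments": {
  "motion": "-0.15 -0.04 0 0 0 0; -0.15 -0.04 0 0 0 0; -0.15 -0.03 0 0 0 0; -0.15 -0.03 0 0 0 0; 0 0 0 0 0 0; 0 0 0 0 0 0; 0 0 0 0 0 0; 0 0 0 0 0 0; 0 0 0 0 0 0; 0 0 0 0 0 0"
}}

```text
time: 20.3
ee_pos: [0.6054, 0.1395, 0.362]
tcp_rot: [-3.141, 0.001, -0.004]
contact_force: [4.9, 1.5, 1.6]
grip_width: 0.251
```

Request:
{"name": "drive_tool", "arguments": {
  "motion": "-0.15 -0.03 0 0 0 0; -0.15 -0.02 0 0 0 0; -0.15 -0.02 0 0 0 0; -0.15 -0.02 0 0 0 0; 0 0 0 0 0 0; 0 0 0 0 0 0; 0 0 0 0 0 0; 0 0 0 0 0 0; 0 0 0 0 0 0; 0 0 0 0 0 0"
}}

```text
time: 21.13
ee_pos: [0.5993, 0.1405, 0.362]
tcp_rot: [-3.141, 0.001, -0.004]
contact_force: [4.8, 1.6, 1.7]
grip_width: 0.261
```

Request:
{"name": "drive_tool", "arguments": {
  "motion": "-0.15 -0.01 0 0 0 0; -0.15 -0.01 0 0 0 0; -0.15 -0.01 0 0 0 0; -0.16 -0.01 0 0 0 0; 0 0 0 0 0 0; 0 0 0 0 0 0; 0 0 0 0 0 0; 0 0 0 0 0 0; 0 0 0 0 0 0; 0 0 0 0 0 0"
}}

```text
time: 21.97
ee_pos: [0.593, 0.141, 0.3619]
tcp_rot: [-3.141, 0.001, -0.003]
contact_force: [4.2, 1.9, 0.8]
grip_width: 0.25
```

```bash
python3 -c "from p import *; feel()"
```

```text
ang 88.43 r 69.97 Ftan(ccw) -4.1 Frad 2.0 Fz 0.8 w 0.250 [ 0.25  0.54 -0.72  1.69  0.4   1.06 -2.17]
```

```bash
python3 -c "
from p import *
for a in range(89,400,40): print(a%360,rows(a,[4]*10))"
```

```text
89 -0.49 0.01 0 0 0 0; -0.48 0.04 0 0 0 0; -0.49 0.08 0 0 0 0; -0.47 0.11 0 0 0 0; -0.47 0.14 0 0 0 0; -0.46 0.18 0 0 0 0; -0.44 0.20 0 0 0 0; -0.43 0.24 0 0 0 0; -0.41 0.27 0 0 0 0; -0.39 0.29 0 0 0 0
129 -0.36 0.32 0 0 0 0; -0.35 0.35 0 0 0 0; -0.32 0.36 0 0 0 0; -0.29 0.39 0 0 0 0; -0.27 0.41 0 0 0 0; -0.24 0.43 0 0 0 0; -0.20 0.44 0 0 0 0; -0.18 0.46 0 0 0 0; -0.14 0.47 0 0 0 0; -0.11 0.47 0 0 0 0
169 -0.08 0.49 0 0 0 0; -0.04 0.48 0 0 0 0; -0.01 0.49 0 0 0 0; 0.03 0.49 0 0 0 0; 0.06 0.49 0 0 0 0; 0.09 0.47 0 0 0 0; 0.13 0.48 0 0 0 0; 0.15 0.46 0 0 0 0; 0.20 0.45 0 0 0 0; 0.22 0.43 0 0 0 0
209 0.25 0.42 0 0 0 0; 0.28 0.40 0 0 0 0; 0.31 0.38 0 0 0 0; 0.33 0.36 0 0 0 0; 0.36 0.33 0 0 0 0; 0.38 0.31 0 0 0 0; 0.40 0.28 0 0 0 0; 0.42 0.25 0 0 0 0; 0.43 0.22 0 0 0 0; 0.45 0.20 0 0 0 0
249 0.46 0.15 0 0 0 0; 0.48 0.13 0 0 0 0; 0.47 0.09 0 0 0 0; 0.49 0.06 0 0 0 0; 0.49 0.03 0 0 0 0; 0.49 -0.01 0 0 0 0; 0.48 -0.04 0 0 0 0; 0.49 -0.08 0 0 0 0; 0.47 -0.11 0 0 0 0; 0.47 -0.14 0 0 0 0
289 0.46 -0.18 0 0 0 0; 0.44 -0.20 0 0 0 0; 0.43 -0.24 0 0 0 0; 0.41 -0.27 0 0 0 0; 0.39 -0.29 0 0 0 0; 0.36 -0.32 0 0 0 0; 0.35 -0.35 0 0 0 0; 0.32 -0.36 0 0 0 0; 0.29 -0.39 0 0 0 0; 0.27 -0.41 0 0 0 0
329 0.24 -0.43 0 0 0 0; 0.20 -0.44 0 0 0 0; 0.18 -0.46 0 0 0 0; 0.14 -0.47 0 0 0 0; 0.11 -0.47 0 0 0 0; 0.08 -0.49 0 0 0 0; 0.04 -0.48 0 0 0 0; 0.01 -0.49 0 0 0 0; -0.03 -0.49 0 0 0 0; -0.06 -0.49 0 0 0 0
9 -0.09 -0.47 0 0 0 0; -0.13 -0.48 0 0 0 0; -0.15 -0.46 0 0 0 0; -0.20 -0.45 0 0 0 0; -0.22 -0.43 0 0 0 0; -0.25 -0.42 0 0 0 0; -0.28 -0.40 0 0 0 0; -0.31 -0.38 0 0 0 0; -0.33 -0.36 0 0 0 0; -0.36 -0.33 0 0 0 0
```

Request:
{"name": "drive_tool", "arguments": {
  "motion": "-0.49 -0.04 0 0 0 0; -0.48 0.04 0 0 0 0; -0.49 0.08 0 0 0 0; -0.47 0.11 0 0 0 0; -0.47 0.14 0 0 0 0; -0.46 0.18 0 0 0 0; -0.44 0.20 0 0 0 0; -0.43 0.24 0 0 0 0; -0.41 0.27 0 0 0 0; -0.39 0.29 0 0 0 0"
}}

```text
time: 22.8
ee_pos: [0.5475, 0.126, 0.3618]
tcp_rot: [-3.141, 0.0, -0.003]
contact_force: [5.5, 2.3, -1.1]
grip_width: 0.254
```

Request:
{"name": "drive_tool", "arguments": {
  "motion": "-0.36 0.32 0 0 0 0; -0.35 0.35 0 0 0 0; -0.32 0.36 0 0 0 0; -0.29 0.39 0 0 0 0; -0.27 0.41 0 0 0 0; -0.24 0.43 0 0 0 0; -0.20 0.44 0 0 0 0; -0.18 0.46 0 0 0 0; -0.14 0.47 0 0 0 0; -0.11 0.47 0 0 0 0"
}}

```text
time: 23.63
ee_pos: [0.5226, 0.0859, 0.3617]
tcp_rot: [-3.139, -0.001, -0.002]
contact_force: [3.9, 4.5, -1.4]
grip_width: 0.256
```

```bash
python3 -c "from p import *; feel()"
```

```text
ang 167.85 r 70.08 Ftan(ccw) -5.3 Frad -2.8 Fz -1.4 w 0.256 [ 0.41  0.4  -0.76  1.89  0.33  0.98 -2.07]
```

Request:
{"name": "drive_tool", "arguments": {
  "motion": "-0.06 0.49 0 0 0 0; -0.02 0.48 0 0 0 0; -0.01 0.49 0 0 0 0; 0.03 0.49 0 0 0 0; 0.06 0.49 0 0 0 0; 0.09 0.47 0 0 0 0; 0.13 0.48 0 0 0 0; 0.15 0.46 0 0 0 0; 0.20 0.45 0 0 0 0; 0.22 0.43 0 0 0 0"
}}

```text
time: 24.47
ee_pos: [0.5292, 0.0393, 0.3614]
tcp_rot: [-3.14, -0.002, 0.005]
contact_force: [-1.8, 4.7, 4.3]
grip_width: 0.253
```

Request:
{"name": "drive_tool", "arguments": {
  "motion": "0.25 0.42 0 0 0 0; 0.28 0.40 0 0 0 0; 0.31 0.38 0 0 0 0; 0.33 0.36 0 0 0 0; 0.36 0.33 0 0 0 0; 0.38 0.31 0 0 0 0; 0.40 0.28 0 0 0 0; 0.42 0.25 0 0 0 0; 0.43 0.22 0 0 0 0; 0.45 0.20 0 0 0 0"
}}

```text
time: 25.3
ee_pos: [0.5648, 0.0067, 0.3613]
tcp_rot: [3.141, -0.0, -0.009]
contact_force: [-6.8, 1.3, 7.7]
grip_width: 0.25
```

```bash
python3 -c "from p import *; feel()"
```

```text
ang -112.22 r 69.56 Ftan(ccw) -6.8 Frad 1.4 Fz 7.7 w 0.250 [ 0.5   0.46 -0.72  1.8   0.35  1.02 -1.92]
```

Request:
{"name": "drive_tool", "arguments": {
  "motion": "0.46 0.15 -0.05 0 0 0; 0.48 0.13 -0.05 0 0 0; 0.47 0.09 0 0 0 0; 0.49 0.06 0 0 0 0; 0.49 0.03 0 0 0 0; 0.49 -0.01 0 0 0 0; 0.48 -0.04 0 0 0 0; 0.49 -0.08 0 0 0 0; 0.47 -0.11 0 0 0 0; 0.47 -0.14 0 0 0 0"
}}

```text
time: 26.13
ee_pos: [0.6125, 0.0043, 0.3615]
tcp_rot: [3.139, -0.002, -0.012]
contact_force: [-3.8, -2.8, 3.6]
grip_width: 0.255
```

Request:
{"name": "drive_tool", "arguments": {
  "motion": "0.46 -0.18 0 0 0 0; 0.44 -0.20 0 0 0 0; 0.43 -0.24 0 0 0 0; 0.41 -0.27 0 0 0 0; 0.39 -0.29 0 0 0 0; 0.36 -0.32 0 0 0 0; 0.35 -0.35 0 0 0 0; 0.32 -0.36 0 0 0 0; 0.29 -0.39 0 0 0 0; 0.27 -0.41 0 0 0 0"
}}

```text
time: 26.97
ee_pos: [0.6505, 0.0328, 0.3615]
tcp_rot: [3.137, -0.004, -0.009]
contact_force: [-2.7, -5.1, 3.9]
grip_width: 0.252
```

```bash
python3 -c "from p import *; feel()"
```

```text
ang -32.84 r 70.67 Ftan(ccw) -5.8 Frad 0.5 Fz 3.9 w 0.252 [ 0.37  0.6  -0.68  1.58  0.41  1.11 -1.97]
```

Request:
{"name": "drive_tool", "arguments": {
  "motion": "0.24 -0.43 0 0 0 0; 0.20 -0.44 0 0 0 0; 0.18 -0.46 0 0 0 0; 0.14 -0.47 0 0 0 0; 0.11 -0.47 0 0 0 0; 0.08 -0.49 0 0 0 0; 0.04 -0.48 0 0 0 0; 0.01 -0.49 0 0 0 0; -0.03 -0.49 0 0 0 0; -0.06 -0.49 0 0 0 0"
}}

```text
time: 27.8
ee_pos: [0.6611, 0.0793, 0.362]
tcp_rot: [3.136, -0.005, -0.001]
contact_force: [3.9, -4.9, 1.0]
grip_width: 0.255
```

Request:
{"name": "drive_tool", "arguments": {
  "motion": "-0.09 -0.47 0 0 0 0; -0.13 -0.48 0 0 0 0; -0.15 -0.46 0 0 0 0; -0.20 -0.45 0 0 0 0; -0.22 -0.43 0 0 0 0; -0.25 -0.42 0 0 0 0; -0.28 -0.40 0 0 0 0; -0.31 -0.38 0 0 0 0; -0.33 -0.36 0 0 0 0; -0.36 -0.33 0 0 0 0"
}}

```text
time: 28.63
ee_pos: [0.6384, 0.1227, 0.3623]
tcp_rot: [3.14, -0.003, 0.003]
contact_force: [6.5, -2.1, -1.5]
grip_width: 0.257
```

```bash
python3 -c "
from p import *; feel()
print(rows(49,[3.4]*6+[1]*4))"
```

```text
ang 47.52 r 70.03 Ftan(ccw) -6.2 Frad 2.9 Fz -1.5 w 0.257 [ 0.24  0.6  -0.69  1.58  0.42  1.1  -2.12]
-0.32 -0.27 0 0 0 0; -0.34 -0.24 0 0 0 0; -0.35 -0.22 0 0 0 0; -0.36 -0.20 0 0 0 0; -0.37 -0.18 0 0 0 0; -0.39 -0.16 0 0 0 0; -0.11 -0.04 0 0 0 0; -0.12 -0.04 0 0 0 0; -0.11 -0.04 0 0 0 0; -0.12 -0.04 0 0 0 0
```

Request:
{"name": "drive_tool", "arguments": {
  "motion": "-0.32 -0.27 0 0 0 0; -0.34 -0.24 0 0 0 0; -0.35 -0.22 0 0 0 0; -0.36 -0.20 0 0 0 0; -0.37 -0.18 0 0 0 0; -0.39 -0.16 0 0 0 0; -0.11 -0.04 0 0 0 0; -0.12 -0.04 0 0 0 0; -0.11 -0.04 0 0 0 0; -0.12 -0.04 0 0 0 0"
}}

```text
time: 29.47
ee_pos: [0.6121, 0.1379, 0.3623]
tcp_rot: [3.141, -0.002, 0.001]
contact_force: [5.7, -0.7, -1.8]
grip_width: 0.259
```

```bash
python3 -c "
from p import *; feel()"
```

```text
ang 72.53 r 70.04 Ftan(ccw) -5.7 Frad 1.0 Fz -1.8 w 0.259 [ 0.24  0.57 -0.7   1.64  0.4   1.08 -2.15]
```

Request:
{"name": "drive_tool", "arguments": {
  "motion": "-0.1 -0.03 0 0 0 0; -0.1 -0.03 0 0 0 0; -0.1 -0.03 0 0 0 0; -0.1 -0.03 0 0 0 0; 0 0 0 0 0 0; 0 0 0 0 0 0; 0 0 0 0 0 0; 0 0 0 0 0 0; 0 0 0 0 0 0; 0 0 0 0 0 0"
}}

```text
time: 30.3
ee_pos: [0.6079, 0.1392, 0.3622]
tcp_rot: [3.141, -0.002, -0.0]
contact_force: [4.9, -1.2, -1.8]
grip_width: 0.258
```

```bash
python3 -c "
from p import *; feel()"
```

```text
ang 76.12 r 70.14 Ftan(ccw) -5.1 Frad 0.0 Fz -1.8 w 0.258 [ 0.24  0.56 -0.7   1.65  0.4   1.08 -2.15]
```

Request:
{"name": "drive_tool", "arguments": {
  "motion": "0.15 0.04 0 0 0 0; 0.15 0.04 0 0 0 0; 0.1 0.02 0 0 0 0; 0 0 0 0 0 0; 0 0 0 0 0 0; 0 0 0 0 0 0; 0 0 0 0 0 0; 0 0 0 0 0 0; 0 0 0 0 0 0; 0 0 0 0 0 0"
}}

```text
time: 31.13
ee_pos: [0.6114, 0.1385, 0.3623]
tcp_rot: [3.141, -0.001, -0.002]
contact_force: [-1.2, -1.8, -3.5]
grip_width: 0.253
```

Request:
{"name": "drive_tool", "arguments": {
  "motion": "0 0 0 0 0 0;0 0 0 0 0 0;0 0 0 0 0 0;0 0 0 0 0 0;0 0 0 0 0 0;0 0 0 0 0 0;0 0 0 0 0 0;0 0 0 0 0 0;0 0 0 0 0 0;0 0 0 0 0 0",
  "grip": 110
}}

```text
time: 31.97
ee_pos: [0.6116, 0.139, 0.3627]
tcp_rot: [-3.142, 0.0, -0.0]
contact_force: [-1.1, 0.3, -0.1]
grip_width: 0.563
```

Request:
{"name": "drive_tool", "arguments": {
  "motion": "0 0 -0.5 0 0 0;0 0 -1 0 0 0;0 0 -1 0 0 0;0 0 -1.5 0 0 0;0 0 -1.5 0 0 0;0 0 -1.5 0 0 0;0 0 -1.5 0 0 0;0 0 -1 0 0 0;0 0 0 0 0 0;0 0 0 0 0 0"
}}

```text
time: 32.8
ee_pos: [0.6117, 0.1391, 0.4587]
tcp_rot: [-3.142, 0.0, -0.003]
contact_force: [0.6, -0.5, -0.2]
grip_width: 0.568
```

Request:
{"name": "drive_tool", "arguments": {
  "motion": "-1 2 0 0 0 0;-1.3 3.3 0 0 0 0;-1.3 3.3 0 0 0 0;-1.3 3.3 0 0 0 0;-1.3 3.3 0 0 0 0;-1.3 3.3 0 0 0 0;-1.3 3.3 0 0 0 0;-1.3 3.3 0 0 0 0;-1 2 0 0 0 0;0 0 0 0 0 0"
}}

```text
time: 33.63
ee_pos: [0.498, -0.138, 0.4562]
tcp_rot: [3.139, -0.015, -0.006]
contact_force: [1.0, -0.4, -0.1]
grip_width: 0.572
```

```bash
python3 - <<'E'
from p import *
feel(); p=[.5911,.0711,np.radians(74)]
cv2.imwrite("pics/end.png",np.hstack([cv2.resize(overlay("top",p,(170,130,430,350),1.5),(390,330)),cv2.resize(overlay("scene",p,(220,190,480,410),1.5),(390,330))]))
E
```

```text
ang -114.00 r 228.92 Ftan(ccw) 1.1 Frad -0.0 Fz -0.1 w 0.572 [ 0.82  0.24 -0.7   1.81  0.17  1.15 -1.52]
```

View pics/end.png

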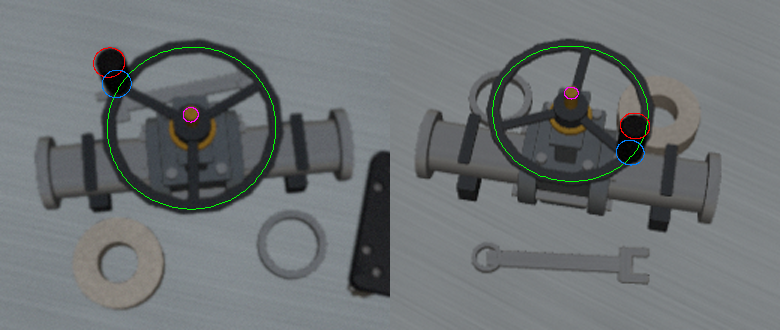

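The knob stands where expected, at about 74°, which is pixel (110,62) in the top crop. The roll, ring and spanner are undisturbed and the gripper is clear.

```bash
python3 -c "
from station import *
print(job_done())"
```

```text
the job is handed in; nothing more can be done
None
```

The valve is reset to one turn open, to within about 2°, and I handed the job in. The robot's clock stood at about 34 s of the 72 s allowed.

- **Closing:** I gripped the crank knob and wound it clockwise. The screw turned at about 5 N. I stopped when the push rose to 10.4 N on the seat, with the knob at 12.6°, well under the 25 N that would crush the seat.
- **Free play:** Turning back, the wheel ran free until it took hold of the screw between 73.9° and 78.2°. That makes the play about 63°. I took 76° as the starting point for the count.
- **Opening:** I turned the knob one full turn and stopped at 76.1°, still under about 5 N of load. I then backed about 3.5° into the free play, released the knob and moved the arm clear.

**Last checks:** The arm was touching nothing; its force reading was within 1.1 N of zero. The final picture showed the knob where expected, and the roll, ring and spanner did not appear to have moved. No check failed.

The 2° uncertainty comes from the step size I used when feeling for the take-hold point; I did not narrow it further. Stem height is too coarse to confirm the turn from the pictures.

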